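Cull the warped copper plate on the surface plate

TASK

One of the three copper plates has warped. Lay all three, apart and right way up, within the grey surface plate and let go of them; once all three lie there, press down on their corners with a fingertip to find the one that rocks, then move it onto the middle of the cardboard pad and leave the two flat ones lying on the surface plate. Do not knock over or push away the other things on the bench.

Things in the scene. Friction and masses are not known exactly. Their poses are not given: they have to be found in the camera images.
- plate_a: one of three copper plates that look alike, 100 (its x) x 60 (its y) x 6 thick, 90 g; origin: centre of its underside, z up. Two are flat. One (not told which) is twisted, two opposite corners 3 mm higher than the others: on a flat surface it leans 0.06 rad, one corner 6 mm up, which gives way and tips down when pressed (under 1 N) and rises again when let go
- plate_b: one of three copper plates that look alike, 100 (its x) x 60 (its y) x 6 thick, 90 g; origin: centre of its underside, z up. Two are flat. One (not told which) is twisted, two opposite corners 3 mm higher than the others: on a flat surface it leans 0.06 rad, one corner 6 mm up, which gives way and tips down when pressed (under 1 N) and rises again when let go
- plate_c: one of three copper plates that look alike, 100 (its x) x 60 (its y) x 6 thick, 90 g; origin: centre of its underside, z up. Two are flat. One (not told which) is twisted, two opposite corners 3 mm higher than the others: on a flat surface it leans 0.06 rad, one corner 6 mm up, which gives way and tips down when pressed (under 1 N) and rises again when let go
- surface_plate: grey stone surface plate, fixed, true and flat: 160 (its x) x 310 (its y), top 25 mm above the bench. Origin: centre of its underside; z up. Three plates fit side by side along its y, 95 mm apart centre to centre, their long sides along its x
- cardboard_pad: brown cardboard pad fixed to the bench, 185 (its x) x 175 (its y), top 4 mm above the bench; origin: centre of its underside
- dye_bottle: bystander, loose: brown dropper bottle with black cap, 27 mm across, 88 tall; origin under its centre
- wax_lump: bystander, loose: cream lump of wax, 44x56x33; origin under its centre
- thermometer: bystander, loose: white digital probe thermometer lying flat, 24x179x12 (long along its y, head at +y); origin under its centre
- blue_cap: bystander, loose: blue bottle cap, 38 mm across, 14 tall; origin under its centre
- white_cap: bystander, loose: white bottle cap, 38 mm across, 15 tall; origin under its centre
- battery: bystander, loose: small white and blue battery cell lying flat, 14x48x14 (long along its y); origin under its centre
- torch: bystander, loose: black pocket torch lying flat, 33x88x34 (long along its y); origin under its centre
Things that resemble listed ones, but are neither listed nor needed, are in the scene too. Leave any black or green look-alike of the plate_b alone.

How it is judged (in metres and radians):
On the way, in this order (a step that is already met when the one before it is completed fails the run):
1. all three copper plates lie side by side on the surface plate, let go (x of plate_a in the frame of surface_plate between -0.055 and 0.055 m and y of plate_a in the frame of surface_plate between -0.13 and 0.13 m and z of plate_a in the frame of surface_plate between 0.021 and 0.03 m and angle between each of plate_a, plate_b, plate_c's own z axis and vertical below 0.1 rad and linear speed of each of plate_a, plate_b, plate_c below 0.02 m/s and contact force between the fingers and plate_a below 0.05 N and x of plate_b in the frame of surface_plate between -0.055 and 0.055 m and y of plate_b in the frame of surface_plate between -0.13 and 0.13 m and z of plate_b in the frame of surface_plate between 0.021 and 0.03 m and contact force between the fingers and plate_b below 0.05 N and x of plate_c in the frame of surface_plate between -0.055 and 0.055 m and y of plate_c in the frame of surface_plate between -0.13 and 0.13 m and z of plate_c in the frame of surface_plate between 0.021 and 0.03 m and contact force between the fingers and plate_c below 0.05 N), for 0.2 s.
2. the warped plate, lying on the surface plate, is pressed down near a corner by the fingers (over 1 N) (((contact force between the fingers and plate_a above 1 N and contact force between plate_a and surface_plate above 2.2 N and angle between plate_a's own z axis and vertical between 0.04 and 0.12 rad and (x of the grasp point in the frame of plate_a above 0.022 m or x of the grasp point in the frame of plate_a below -0.022 m) and x of plate_a in the frame of surface_plate between -0.055 and 0.055 m and y of plate_a in the frame of surface_plate between -0.13 and 0.13 m and z of plate_a in the frame of surface_plate between 0.021 and 0.03 m) or (contact force between the fingers and plate_b above 1 N and contact force between plate_b and surface_plate above 2.2 N and angle between plate_b's own z axis and vertical between 0.04 and 0.12 rad and (x of the grasp point in the frame of plate_b above 0.022 m or x of the grasp point in the frame of plate_b below -0.022 m) and x of plate_b in the frame of surface_plate between -0.055 and 0.055 m and y of plate_b in the frame of surface_plate between -0.13 and 0.13 m and z of plate_b in the frame of surface_plate between 0.021 and 0.03 m) or (contact force between the fingers and plate_c above 1 N and contact force between plate_c and surface_plate above 2.2 N and angle between plate_c's own z axis and vertical between 0.04 and 0.12 rad and (x of the grasp point in the frame of plate_c above 0.022 m or x of the grasp point in the frame of plate_c below -0.022 m) and x of plate_c in the frame of surface_plate between -0.055 and 0.055 m and y of plate_c in the frame of surface_plate between -0.13 and 0.13 m and z of plate_c in the frame of surface_plate between 0.021 and 0.03 m))), for 0.1 s.
At the end, for the whole second after the job is handed in: Both flat plates lie flat (tilt under 0.03 rad) on the surface plate, their centres at least 25 mm inside its edges; the warped one lies on the cardboard pad, its centre within 55 mm of the pad's centre; all are released and at rest ((((x of plate_b in the frame of surface_plate between -0.055 and 0.055 m and y of plate_b in the frame of surface_plate between -0.13 and 0.13 m and z of plate_b in the frame of surface_plate between 0.021 and 0.03 m and angle between plate_b's own z axis and vertical below 0.03 rad and linear speed of plate_b below 0.02 m/s) and (x of plate_c in the frame of surface_plate between -0.055 and 0.055 m and y of plate_c in the frame of surface_plate between -0.13 and 0.13 m and z of plate_c in the frame of surface_plate between 0.021 and 0.03 m and angle between plate_c's own z axis and vertical below 0.03 rad and linear speed of plate_c below 0.02 m/s) and linear speed of plate_a below 0.02 m/s and horizontal distance between plate_a and cardboard_pad below 0.055 m and height (world z) of plate_a between 0 and 0.013 m and angle between plate_a's own z axis and vertical below 0.1 rad) or ((x of plate_a in the frame of surface_plate between -0.055 and 0.055 m and y of plate_a in the frame of surface_plate between -0.13 and 0.13 m and z of plate_a in the frame of surface_plate between 0.021 and 0.03 m and angle between plate_a's own z axis and vertical below 0.03 rad and linear speed of plate_a below 0.02 m/s) and (x of plate_c in the frame of surface_plate between -0.055 and 0.055 m and y of plate_c in the frame of surface_plate between -0.13 and 0.13 m and z of plate_c in the frame of surface_plate between 0.021 and 0.03 m and angle between plate_c's own z axis and vertical below 0.03 rad and linear speed of plate_c below 0.02 m/s) and linear speed of plate_b below 0.02 m/s and horizontal distance between plate_b and cardboard_pad below 0.055 m and height (world z) of plate_b between 0 and 0.013 m and angle between plate_b's own z axis and vertical below 0.1 rad) or ((x of plate_a in the frame of surface_plate between -0.055 and 0.055 m and y of plate_a in the frame of surface_plate between -0.13 and 0.13 m and z of plate_a in the frame of surface_plate between 0.021 and 0.03 m and angle between plate_a's own z axis and vertical below 0.03 rad and linear speed of plate_a below 0.02 m/s) and (x of plate_b in the frame of surface_plate between -0.055 and 0.055 m and y of plate_b in the frame of surface_plate between -0.13 and 0.13 m and z of plate_b in the frame of surface_plate between 0.021 and 0.03 m and angle between plate_b's own z axis and vertical below 0.03 rad and linear speed of plate_b below 0.02 m/s) and linear speed of plate_c below 0.02 m/s and horizontal distance between plate_c and cardboard_pad below 0.055 m and height (world z) of plate_c between 0 and 0.013 m and angle between plate_c's own z axis and vertical below 0.1 rad))); the robot touches nothing.
It fails at once if one of the bystanders is pushed away by more than 35 mm (distance of any of dye_bottle, wax_lump, thermometer, blue_cap, white_cap, battery, torch from where it was at the start of the episode above 0.035 m).
It fails at once if the dropper bottle is tipped over (angle between dye_bottle's own z axis and vertical above 0.5 rad).
It also fails if it takes over 72 s, if anything falls off the work surface, if the arm or the gripper's body presses on something with over 40 N, if the wrist force passes 120 N, or if a joint passes its speed limit or range.

ROBOT

A 6-joint arm with a two-finger parallel gripper is mounted at the origin on a cart in front of the work surface, level with it; the furniture and walls round the work are solid. World frame = base frame: x ahead of the robot, y to its left, z up, the work surface at z = 0. Lengths are in mm, angles in degrees, forces in N, time in s.
With the tool pointing down it reaches from about 300 to 850 mm from the base axis. Payload 4.2 kg.
Tool frame: the origin (TCP) lies midway between the tips of the shut fingers; the grasp point (between the pads) lies 19 mm behind it; y points along the fingers, z is the direction in which the jaws open and shut, and the axes are right-handed (so a half turn about y gives the same grasp; the last joint's range is limited). The gripper opens to 91 mm and grips with 3 to 60 N. Pads are 32 mm wide; open, the fingers measure 118 mm over their backs; the gripper's body (76 mm by 178 mm) begins 60 mm behind the grasp point.
Start: joints at [66.291, 18.312, 89.639, -0, 72.044, -1.146], TCP at [220.631, 531.004, 213.976] pointing down, gripper open.
Joint ranges: [-177.97, 177.97], [-48.28, 115.42], [12.27, 149.76], [-77.06, 257.06], [2.81, 150.46], [-146.56, 146.56]. Speed limits (degrees/s): [147.25, 147.25, 180, 180, 180, 180].

INTERFACE

Orientations are given as [roll, pitch, yaw] about the fixed x, y, z axes, in that order (R = Rz(yaw) Ry(pitch) Rx(roll)).
In Python, from workcell import env gives the robot as it stands.
- The arm moves only by the shell command python3 -m handwheel 'ROWS' [FORCE]. ROWS is JSON, a list of rows, each a list of 3 entries, a list of its own where there are three numbers: the opening, from 0 (shut) to 1 (fully open), then the shift along the tool's x, y, z in mm, then the turn, a rotation vector about the tool's x, y, z in degrees. A call has exactly 10 rows; each row shifts and turns the commanded pose from where the row before left it, along the tool's axes as they then stand; what a row does not reach is not made up. A row lasts 1/12 s, in which the tool goes at most 41.7 mm and 7.16 degrees, less where a joint would pass 70% of its speed; a pose out of reach is approached as far as the arm can. A call is refused whole if a number of a shift passes 41.7 or a number of a turn 7.16, either way. A call with a gripper value outside its range is refused whole. The fingers move at their own pace and stop on an object; FORCE is the grip in N (left out, the last holds). Time passes only in rows, so rows that do not move let the fingers close, or fill a call up. It gives the time, the measured TCP pose, the force and the opening at its end, in the units of the state.
- env.state(): the state, without advancing time (a new reading comes with each control period).
- env.grab_frame(name): name is "scene" or "top" or "wrist"; returns the picture (400x640x3 uint8, red, green, blue); there is no depth.
- env.camera_info(name): a dict with "fx", "fy", "cx", "cy" (pixels), "camera_from_world" (4x4, takes a point from world to camera coordinates); the wrist camera has in their place "mount" (4x4, takes a point from camera to tool coordinates, whose origin is the TCP and whose axes are the tool frame's). Camera axes: x right, y down, z forward; pixel columns grow to the right and rows downward; lengths in mm; the calibration is good to about 2 mm. A picture is of the moment at which its call begins: read the wrist's pose just before it. camera_info takes no time and is no camera call.
- env.job_done(): hands the job in, once; it reports no verdict.
Trained networks look in the newest picture that a camera, given by its name, has taken for a name from the list of things; names that differ only in an ending like _2 or _b are one class to them, and where a whole thing is asked for, a point or a joint stands for the part that bears it (a point fixed in the world has none). Each returns a list of dicts, best first, with "p" (0 to 1); they miss things now and then, are a little off and sometimes report something else, mostly with a low value. They report only what shows in the picture. A call takes as long as a camera call. They do not tell look-alikes from the thing itself.
- env.masks_of(camera, label): "region" (400x640 bool, what is visible of it) and "location" ([column, row] in pixels, amid what is visible of it).
The state is a dict: "time_s": time; "qpos": joint angles; "qvel": joint speeds; "effort": joint torques, N m; "ee_pos": TCP position; "ee_rot": TCP orientation; "force": force on the tool from outside, world axes, zero at the start; "torque": the same for the moment, N m; "gripper_width": finger opening in mm.
Only numpy, scipy, OpenCV 4.12 (cv2) and the standard library are available. Lean on these libraries where they do the work, as an engineer would, in place of code of your own. Each camera call takes 0.05 s, during which the arm holds its last target.

## Working session

There is one attempt and no reset: what is moved stays moved. The work goes in short steps, Python scripts to look and compute and a shell command to move; the robot and the scene stay as the last step left them, time stands still between calls to the robot, and variables do not carry over. Pictures are saved under pics/ and viewed, and the job is handed in when it is done.

```bash
mkdir -p pics; ls; python3 - <<'E'
from workcell import env
import cv2,json
print(env.state())
for n in ["scene","top","wrist"]:
    im=env.grab_frame(n); cv2.imwrite(f"pics/{n}0.png",im[:,:,::-1]); print(n,env.camera_info(n))
E
```

```text
pics
{'time_s': 0.0, 'qpos': array([ 6.62915313e+01,  1.83500897e+01,  8.97059446e+01, -2.81089199e-03,
        7.20433928e+01, -1.14547381e+00]), 'qvel': array([ 0.05506209, -0.05633283, -0.06811362, -0.06359705, -0.0983472 ,
        0.0501484 ]), 'effort': array([-1.06689797e-03, -4.12469172e+01, -2.31967092e+01,  7.25403079e-02,
        4.59015893e-02, -1.46850643e-04]), 'ee_pos': array([220.4346413 , 530.52462327, 213.13895767]), 'ee_rot': array([-9.00994607e+01, -6.84289787e-04, -2.25621253e+01]), 'force': array([0.36941499, 0.49661374, 0.10053779]), 'torque': array([ 0.00356096, -0.02977568,  0.04297944]), 'gripper_width': 91.07367721562991}
scene {'fx': 479.49069374550874, 'fy': 479.49069374550874, 'cx': 320.99118621930927, 'cy': 201.93534876660536, 'camera_from_world': array([[ 8.16582223e-01, -5.77177015e-01,  7.75667182e-03,
        -3.16780097e+02],
       [-2.80752419e-01, -4.08874214e-01, -8.68331709e-01,
         2.65645463e+02],
       [ 5.04352607e-01,  7.06886533e-01, -4.95923258e-01,
         1.20387505e+03],
       [ 0.00000000e+00,  0.00000000e+00,  0.00000000e+00
[... 262 characters left out ...]
9e-01, -1.92393361e-02, -1.08618633e-01,
         5.50335180e+02],
       [ 1.08627428e-01,  5.90436568e-04, -9.94082357e-01,
         1.67853900e+03],
       [ 0.00000000e+00,  0.00000000e+00,  0.00000000e+00,
         1.00000000e+00]])}
wrist {'fx': 282.56795186290833, 'fy': 282.56795186290833, 'cx': 321.89134826392336, 'cy': 201.19046942424566, 'mount': array([[-8.80060315e-04,  9.59928736e-01,  2.80242837e-01,
        -8.05247096e+01],
       [ 1.48731406e-04, -2.80242816e-01,  9.59929134e-01,
        -1.71049130e+02],
       [ 9.99999602e-01,  8.86476447e-04,  1.03859030e-04,
         5.51806610e-02],
       [ 0.00000000e+00,  0.00000000e+00,  0.00000000e+00,
         1.00000000e+00]])}
```

View pics/scene0.png

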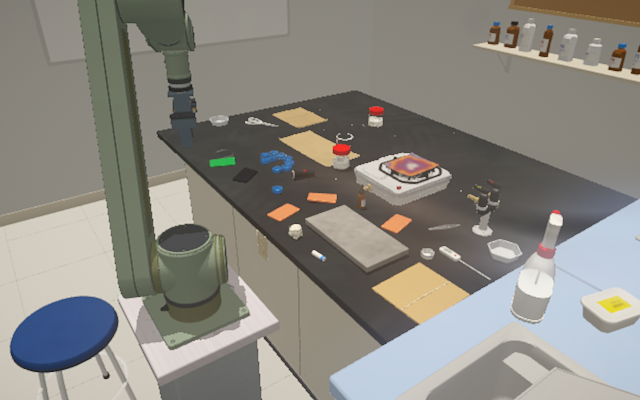

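View pics/top0.png

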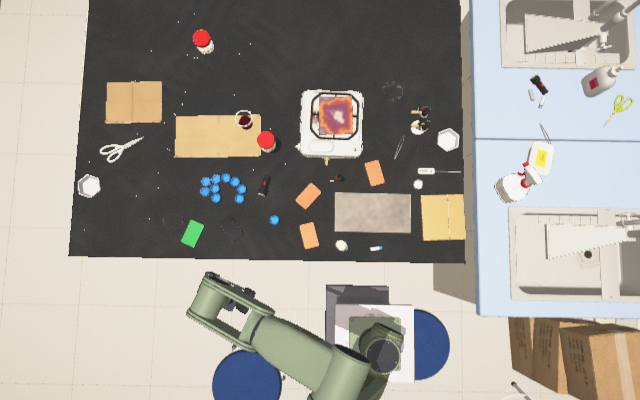

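View pics/wrist0.png

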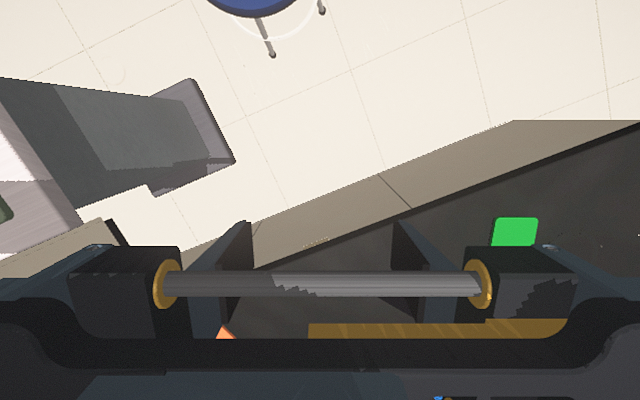

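```bash
cat > h.py <<'E'
import numpy as np, cv2
from workcell import env
from scipy.spatial.transform import Rotation as Rn
def toolT(s=None):
    s=s or env.state(); T=np.eye(4); T[:3,:3]=Rn.from_euler('xyz',s['ee_rot'],degrees=True).as_matrix(); T[:3,3]=s['ee_pos']; return T
def cam(name,T=None):
    i=env.camera_info(name)
    if name=='wrist': W=(T if T is not None else toolT())@i['mount']
    else: W=np.linalg.inv(i['camera_from_world'])
    return i,W
def ray(name,px,z,T=None):
    i,W=cam(name,T); px=np.atleast_2d(np.asarray(px,float))
    d=np.c_[(px[:,0]-i['cx'])/i['fx'],(px[:,1]-i['cy'])/i['fy'],np.ones(len(px))]@W[:3,:3].T
    t=(z-W[2,3])/d[:,2]; return (W[:3,3]+d*t[:,None])[:,:2]
def proj(name,P,T=None):
    i,W=cam(name,T); p=(np.c_[np.atleast_2d(P),np.ones(len(np.atleast_2d(P)))]@np.linalg.inv(W).T)
    return np.c_[p[:,0]/p[:,2]*i['fx']+i['cx'],p[:,1]/p[:,2]*i['fy']+i['cy']]
def rect(name,region,z,T=None):
    ys,xs=np.nonzero(region); w=ray(name,np.c_[xs,ys],z,T)
    (c,sz,a)=cv2.minAreaRect(w.astype(np.float32))
    if sz[0]<sz[1]: sz=sz[::-1]; a+=90
    a=(a+90)%180-90
    return np.round(w.mean(0),1),np.round(c,1),np.round(sz,0),round(a,1)
E
python3 - <<'E'
from h import *
Z=dict(plate_a=5,surface_plate=25,cardboard_pad=4,dye_bottle=40,wax_lump=15,thermometer=6,blue_cap=10,white_cap=10,battery=7,torch=15)
for n in ['top','scene']:
    env.grab_frame(n)
    for k,z in Z.items():
        for r in env.masks_of(n,k):
            if r['p']>.2: print(n,k,round(r['p'],2),np.round(r['location']),*rect(n,r['region'],z))
print(env.state()['time_s'])
E
```

```text
top plate_a 0.82 [373. 172.] [690.4   4.6] [690.5   4.5] [99. 59.] 16.9
top plate_a 0.81 [309. 191.] [588.8 278.2] [589.1 278.9] [100.  63.] -41.4
top plate_a 0.8 [194. 230.] [423.8 748. ] [424.3 748.3] [102.  63.] -21.1
top plate_a 0.77 [309. 235.] [425.  271.2] [425.2 270.9] [97. 57.] 15.4
top plate_a 0.71 [227. 228.] [447.5 591.3] [447.4 591.1] [99. 60.] 35.6
top surface_plate 0.63 [372. 213.] [521.3  13. ] [519.9  13.4] [312. 169.] 89.2
top cardboard_pad 0.9 [445. 214.] [ 511.  -278.4] [ 511.5 -278.5] [185. 176.] 2.7
top dye_bottle 0.51 [337. 176.] [663.8 156.7] [664.6 156.9] [33. 24.] 0.8
top dye_bottle 0.47 [342. 246.] [387.4 140.1] [387.6 141.1] [48. 36.] -88.9
top wax_lump 0.56 [342. 242.] [387.9 137.4] [388.1 137.6] [45. 36.] -88.9
top thermometer 0.67 [425. 166.] [ 700.9 -211.7] [ 701. -212.] [63. 21.] -88.9
top blue_cap 0.59 [272. 220.] [487.7 413.7] [488.8 412.6] [29. 29.] 1.7
scene plate_a 0.91 [392. 222.] [683.4   3.5] [684.4   4. ] [107.  64.] 15.5
scene plate_a 0.85 [283. 211.] [421.2 270.8] [423.2 271.3] [103.  64.] 14.4
scene plate_a 0.76 [243. 176.] [446.8 594.8] [
[... 441 characters left out ...]
ttle 0.73 [362. 199.] [661.7 153.8] [667.8 160.2] [170.  27.] 51.0
scene dye_bottle 0.3 [324. 196.] [549.4 227.1] [547.5 226.1] [95. 62.] -34.5
scene wax_lump 0.64 [296. 231.] [383.4 136.2] [383.1 135.5] [68. 34.] 58.1
scene thermometer 0.59 [451. 254.] [ 698.7 -226.4] [ 694.8 -259.4] [178.  39.] 83.2
scene blue_cap 0.41 [275. 188.] [481.  413.6] [480.6 413.2] [47. 29.] 59.0
scene white_cap 0.42 [425. 251.] [ 641.  -174.4] [ 641.1 -175.1] [52. 32.] 44.5
scene battery 0.63 [320. 253.] [ 3.77e+02 -3.00e-01] [ 3.77e+02 -1.00e-01] [48. 17.] -83.4
scene battery 0.22 [274. 190.] [484.2 415.8] [484.8 416.9] [47. 33.] 58.9
scene torch 0.58 [302. 172.] [622.8 463.4] [624.  461.1] [85. 69.] -34.3
1.25
```

```bash
cat >> h.py <<'E'
def plan(wps,start=None):
    """wps: (x,y,z,yaw,n,grip)"""
    T=toolT(); p=T[:3,3].copy(); R=T[:3,:3].copy()
    if start is not None:
        p=np.array(start[:3],float); R=(Rn.from_euler('z',start[3],degrees=True)*Rn.from_euler('x',-90,degrees=True)).as_matrix()
    out=[]
    for x,y,z,yaw,n,g in wps:
        Rd=(Rn.from_euler('z',yaw,degrees=True)*Rn.from_euler('x',-90,degrees=True)).as_matrix()
        rv=Rn.from_matrix(R.T@Rd).as_rotvec(degrees=True)/n; dp=(np.array([x,y,z])-p)/n
        for _ in range(n):
            out.append((g,np.round(R.T@dp,1).tolist(),np.round(rv,1).tolist())); R=R@Rn.from_rotvec(rv,degrees=True).as_matrix()
        p=np.array([x,y,z],float)
    for i,o in enumerate(out): print('[%g,[%s],[%s]],'%(o[0],','.join('%g'%(v+0) for v in o[1]),','.join('%g'%(v+0) for v in o[2])),end='\n' if i%10==9 else '')
    print()
E
python3 -c "
from h import *
plan([(423,271,110,15,10,1)])"
```

```text
[1,[28.7,10.4,-16.2],[0,-3.8,0]],[1,[27.5,10.4,-18.1],[0,-3.8,0]],[1,[26.3,10.4,-19.9],[0,-3.8,0]],[1,[24.9,10.4,-21.5],[0,-3.8,0]],[1,[23.5,10.4,-23.1],[0,-3.8,0]],[1,[21.9,10.4,-24.6],[0,-3.8,0]],[1,[20.2,10.4,-26],[0,-3.8,0]],[1,[18.5,10.4,-27.3],[0,-3.8,0]],[1,[16.7,10.4,-28.4],[0,-3.8,0]],[1,[14.8,10.4,-29.4],[0,-3.8,0]],
```

```bash
python3 -m handwheel '[[1,[28.7,10.4,-16.2],[0,-3.8,0]],[1,[27.5,10.4,-18.1],[0,-3.8,0]],[1,[26.3,10.4,-19.9],[0,-3.8,0]],[1,[24.9,10.4,-21.5],[0,-3.8,0]],[1,[23.5,10.4,-23.1],[0,-3.8,0]],[1,[21.9,10.4,-24.6],[0,-3.8,0]],[1,[20.2,10.4,-26],[0,-3.8,0]],[1,[18.5,10.4,-27.3],[0,-3.8,0]],[1,[16.7,10.4,-28.4],[0,-3.8,0]],[1,[14.8,10.4,-29.4],[0,-3.8,0]]]' 20
cat > look.py <<'E'
import sys
from h import *
T=toolT(); im=env.grab_frame('wrist'); cv2.imwrite(f'pics/{sys.argv[1]}.png',im[:,:,::-1])
z=float(sys.argv[2])
for r in env.masks_of('wrist','plate_a'):
    if r['p']>.2: print(round(r['p'],2),np.round(r['location']),*rect('wrist',r['region'],z,T))
s=env.state(); print(np.round(s['ee_pos'],1),np.round(s['ee_rot'],1),s['time_s'],np.round(s['force'],1))
E
python3 look.py w1 5
```

```text
time_s: 2.08
ee_pos: [424.8, 270.5, 109.7]
ee_rot: [-90.0, -0.0, 15.6]
force: [0.5, 0.6, 0.3]
gripper_width: 91.3
0.81 [322. 195.] [420.4 269.1] [422.8 269.3] [100.  61.] 15.1
0.62 [603. 260.] [405.1 581.1] [402.2 582.4] [62. 28.] 78.5
0.57 [291. 321.] [573.6 274. ] [581.5 273.1] [102.  53.] -41.6
0.32 [38. 71.] [375.7  -5.8] [375.7  -5.6] [58. 14.] -81.1
[425.3 268.2 108.6] [-90.1   0.1  15.2] 2.1833 [-0.4  0.5  0.1]
```

View pics/w1.png

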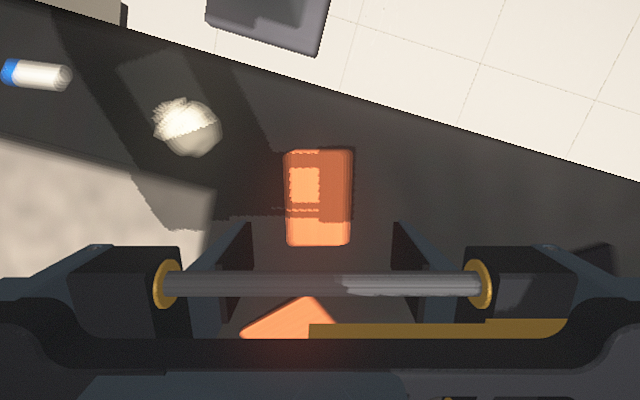

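The plate (columns 287–352, rows 148–246) lies centred between the fingers, aligned.

```bash
python3 -m handwheel '[[1,[-1,30,0],[0,0,0]],[1,[-1,30,0],[0,0,0]],[1,[0,26,0],[0,0,0]],[1,[0,15,0],[0,0,0]],[1,[0,5,0],[0,0,0]],[0,[0,0,0],[0,0,0]],[0,[0,0,0],[0,0,0]],[0,[0,0,0],[0,0,0]],[0,[0,0,0],[0,0,0]],[0,[0,0,0],[0,0,0]]]' 20
```

```text
time_s: 3.02
ee_pos: [422.6, 271.6, 5.0]
ee_rot: [-90.0, -0.1, 15.4]
force: [0.3, -1.8, 1.1]
gripper_width: 60.8
```

```bash
python3 -m handwheel '[[0.8,[0,0,0],[0,0,0]],[0.8,[0,0,0],[0,0,0]],[0.8,[0,1.5,0],[0,0,0]],[0.8,[0,1.5,0],[0,0,0]],[0.8,[0,0,0],[0,0,0]],[0,[0,0,0],[0,0,0]],[0,[0,0,0],[0,0,0]],[0,[0,0,0],[0,0,0]],[0,[0,0,0],[0,0,0]],[0,[0,0,0],[0,0,0]]]' 20; python3 -c "
from h import *
for i in range(3): print(env.state()['ee_pos']); env.grab_frame('top')
print(env.state()['force'])
plan([(517,103,110,-1,5,0),(517,103,60,-1,2,0)],(423,271,70,15.3))"
```

```text
time_s: 3.85
ee_pos: [421.9, 271.2, 0.9]
ee_rot: [-90.0, 0.0, 15.4]
force: [1.0, -0.2, -1.1]
gripper_width: 60.0
[421.93719874 271.23453448   0.89679565]
[421.887725   271.21265891   0.88705639]
[421.91803969 271.21379278   0.90570553]
[-0.69863536  0.16942645 -0.61011012]
[0,[9.3,-8,-37.4],[0,3.3,0]],[0,[11.4,-8,-36.8],[0,3.3,0]],[0,[13.5,-8,-36.1],[0,3.3,0]],[0,[15.5,-8,-35.3],[0,3.3,0]],[0,[17.5,-8,-34.3],[0,3.3,0]],[0,[0,25,0],[0,0,0]],[0,[0,25,0],[0,0,0]],
```

```bash
python3 -m handwheel '[[0,[0,-30,0],[0,0,0]],[0,[0,-39,0],[0,0,0]],[0,[9.3,-8,-37.4],[0,3.3,0]],[0,[11.4,-8,-36.8],[0,3.3,0]],[0,[13.5,-8,-36.1],[0,3.3,0]],[0,[15.5,-8,-35.3],[0,3.3,0]],[0,[17.5,-8,-34.3],[0,3.3,0]],[0,[0,20,0],[0,0,0]],[0,[0,20,0],[0,0,0]],[0,[0,0,0],[0,0,0]]]' 20; python3 - <<'E'
from h import *
T=toolT(); im=env.grab_frame('wrist'); cv2.imwrite('pics/w2.png',im[:,:,::-1])
for r in env.masks_of('wrist','surface_plate'): print(r['p'],rect('wrist',r['region'],25,T))
t=env.grab_frame('top'); cv2.imwrite('pics/t2.png',cv2.resize(t[120:280,250:490],None,fx=3,fy=3)[:,:,::-1])
for r in env.masks_of('top','surface_plate'): print(r['p'],rect('top',r['region'],25))
s=env.state(); print(s['ee_pos'],s['ee_rot'],s['gripper_width'])
E
```

```text
time_s: 4.83
ee_pos: [513.7, 101.9, 66.9]
ee_rot: [-90.1, 0.4, -1.2]
force: [-0.8, 0.4, -2.2]
gripper_width: 60.0
0.71 (array([481.8,  -6.7]), array([519. ,  12.7]), array([309., 160.]), 89.8)
0.77 (array([517.8, -46. ]), array([522.6,  15.6]), array([308., 160.]), 89.7)
0.58 (array([584.7, 278.4]), array([586.4, 277.4]), array([98., 58.]), -43.7)
[516.78248796 103.78447603  70.77284879] [-8.99782527e+01 -7.90560854e-02 -1.01941731e+00] 59.44450289317828
```

View pics/w2.png

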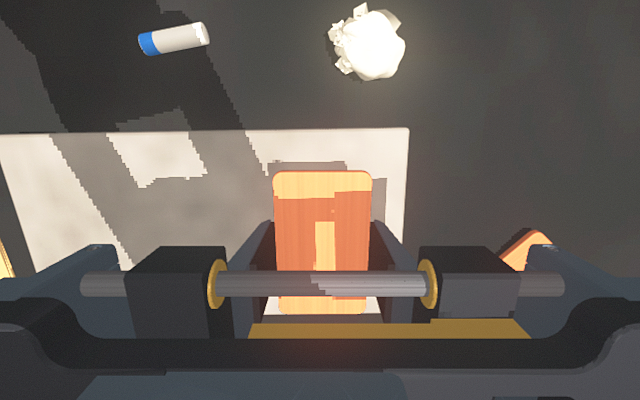

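View pics/t2.png

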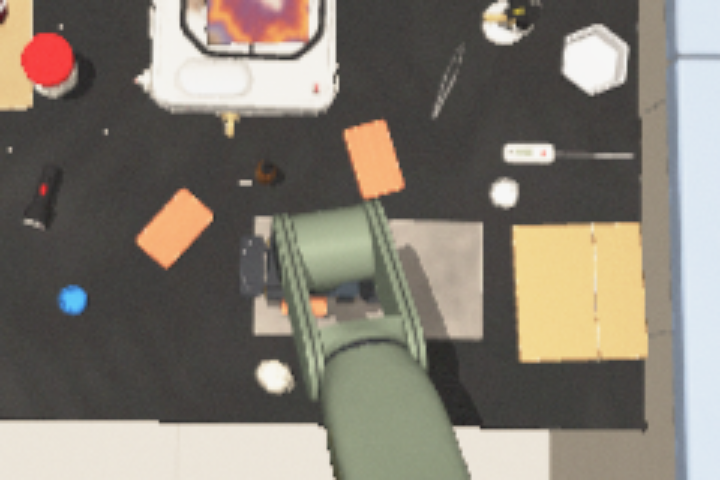

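The plate is held squarely (columns 273–372) over the surface plate, whose left edge lies at column ~407. I lower it now and let go.

```bash
python3 -m handwheel '[[0,[2,20,3],[0,0,0]],[0,[0,15,0],[0,0,0]],[0,[0,7,0],[0,0,0]],[0,[0,2,0],[0,0,0]],[0,[0,0,0],[0,0,0]],[0.85,[0,0,0],[0,0,0]],[0.85,[0,0,0],[0,0,0]],[0.85,[0,-20,0],[0,0,0]],[0.9,[0,-30,0],[0,0,0]],[1,[0,-30,0],[0,0,0]]]' 20; python3 -c "
from h import *
s=env.state();print(s['ee_pos'],s['ee_rot'])
plan([(587,278.5,110,-42.5,6,1)])"
```

```text
time_s: 5.87
ee_pos: [518.0, 106.1, 107.0]
ee_rot: [-90.0, 0.0, -1.1]
force: [0.6, 0.5, -1.3]
gripper_width: 85.8
[518.02725032 106.11630322 106.9851899 ] [-9.00061271e+01  4.87215119e-02 -1.06608053e+00]
[1,[11,-0.5,28.9],[0,6.9,0]],[1,[7.4,-0.5,30],[0,6.9,0]],[1,[3.7,-0.5,30.7],[0,6.9,0]],[1,[0,-0.5,30.9],[0,6.9,0]],[1,[-3.7,-0.5,30.7],[0,6.9,0]],[1,[-7.4,-0.5,30.1],[0,6.9,0]],
```

```bash
python3 -m handwheel '[[1,[11,-0.5,28.9],[0,6.9,0]],[1,[7.4,-0.5,30],[0,6.9,0]],[1,[3.7,-0.5,30.7],[0,6.9,0]],[1,[0,-0.5,30.9],[0,6.9,0]],[1,[-3.7,-0.5,30.7],[0,6.9,0]],[1,[-7.4,-0.5,30.1],[0,6.9,0]],[1,[0,20,0],[0,0,0]],[1,[0,20,0],[0,0,0]],[1,[0,0,0],[0,0,0]],[1,[0,0,0],[0,0,0]]]' 20; python3 look.py w3 5
```

```text
time_s: 6.7
ee_pos: [586.7, 278.3, 68.6]
ee_rot: [-90.1, 0.0, -42.5]
force: [0.6, -0.3, -0.4]
gripper_width: 91.2
0.73 [319. 210.] [582.5 278.3] [584.8 276.6] [101.  62.] -40.5
0.47 [ 96. 243.] [467.7 110.7] [466.8 110.4] [24.  8.] 53.2
[588.1 278.6  70.4] [-89.9  -0.1 -42.5] 6.8 [ 0.4 -0.5  0.9]
```

View pics/w3.png

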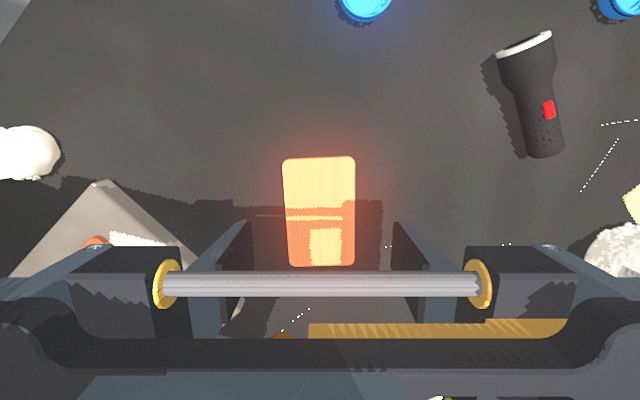

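Plate at columns 283–356, between the fingers, about 2° off; I correct and grasp.

```bash
python3 -m handwheel '[[1,[-1,25,-3],[0,-1.8,0]],[1,[0,25,0],[0,0,0]],[1,[0,13,0],[0,0,0]],[1,[0,5,0],[0,0,0]],[1,[0,0,0],[0,0,0]],[0,[0,0,0],[0,0,0]],[0,[0,0,0],[0,0,0]],[0,[0,0,0],[0,0,0]],[0,[0,0,0],[0,0,0]],[0,[0,0,0],[0,0,0]]]' 20; python3 -c "
from h import *
s=env.state();print(s['ee_pos'],s['ee_rot'])
plan([(519,12.5,110,-0.8,8,0)],(586,277,72,-40.7))"
```

```text
time_s: 7.63
ee_pos: [584.8, 277.1, 1.5]
ee_rot: [-89.9, -0.0, -40.7]
force: [-0.3, -0.6, -0.5]
gripper_width: 61.0
[584.76353748 277.10213281   1.51738037] [-8.99466598e+01 -2.10938303e-02 -4.06644372e+01]
[0,[15.2,-4.8,-30.5],[0,-5,0]],[0,[12.5,-4.8,-31.7],[0,-5,0]],[0,[9.7,-4.8,-32.7],[0,-5,0]],[0,[6.8,-4.8,-33.4],[0,-5,0]],[0,[3.9,-4.8,-33.9],[0,-5,0]],[0,[0.9,-4.8,-34.1],[0,-5,0]],[0,[-2,-4.8,-34],[0,-5,0]],[0,[-5,-4.8,-33.7],[0,-5,0]],
```

```bash
python3 -m handwheel '[[0,[0,-35,0],[0,0,0]],[0,[0,-35,0],[0,0,0]],[0,[15.2,-4.8,-30.5],[0,-5,0]],[0,[12.5,-4.8,-31.7],[0,-5,0]],[0,[9.7,-4.8,-32.7],[0,-5,0]],[0,[6.8,-4.8,-33.4],[0,-5,0]],[0,[3.9,-4.8,-33.9],[0,-5,0]],[0,[0.9,-4.8,-34.1],[0,-5,0]],[0,[-2,-4.8,-34],[0,-5,0]],[0,[-5,-4.8,-33.7],[0,-5,0]]]' 20; python3 -m handwheel '[[0,[0,20,0],[0,0,0]],[0,[0,20,0],[0,0,0]],[0,[0,0,0],[0,0,0]],[0,[0,0,0],[0,0,0]],[0,[0,0,0],[0,0,0]],[0,[0,0,0],[0,0,0]],[0,[0,0,0],[0,0,0]],[0,[0,0,0],[0,0,0]],[0,[0,0,0],[0,0,0]],[0,[0,0,0],[0,0,0]]]' 20; python3 look.py w4 31
```

```text
time_s: 8.47
ee_pos: [517.1, 11.1, 109.6]
ee_rot: [-90.0, 0.0, -0.4]
force: [1.2, -0.2, -1.4]
gripper_width: 59.4
time_s: 9.3
ee_pos: [518.1, 12.6, 69.6]
ee_rot: [-90.0, -0.0, -0.6]
force: [-0.4, 0.2, -0.5]
gripper_width: 59.7
0.92 [319. 229.] [526.1  12.3] [539.1  12.4] [126.  76.] -0.0
0.72 [442. 203.] [501.7 105.9] [508.8 106.2] [83. 61.] -0.7
[518.   12.6  69.5] [-90.   -0.   -0.7] 9.4 [ 0.5 -0.3 -1.3]
```

View pics/w4.png

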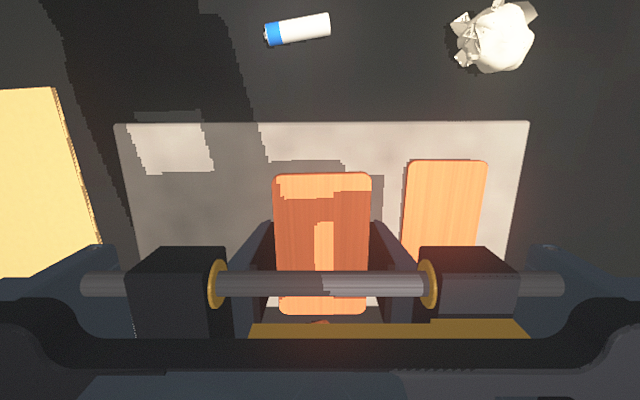

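The held plate is square over the middle; the first lies to its right (columns 402–488). Lowering.

```bash
python3 -m handwheel '[[0,[0,20,0],[0,0,0]],[0,[0,14,0],[0,0,0]],[0,[0,7,0],[0,0,0]],[0,[0,1,0],[0,0,0]],[0,[0,0,0],[0,0,0]],[0.85,[0,0,0],[0,0,0]],[0.85,[0,0,0],[0,0,0]],[0.85,[0,-20,0],[0,0,0]],[0.9,[0,-30,0],[0,0,0]],[1,[0,-30,0],[0,0,0]]]' 20; python3 -c "
from h import *
s=env.state();print(s['ee_pos'],s['ee_rot'])
plan([(687,4,110,16,5,1)])"
```

```text
time_s: 10.23
ee_pos: [517.5, 12.5, 108.2]
ee_rot: [-90.0, 0.1, -0.7]
force: [-0.2, -0.0, -0.7]
gripper_width: 86.2
[517.51291326  12.5118574  108.20769431] [-8.99980718e+01  6.85928773e-02 -6.61706790e-01]
[1,[33.9,-0.4,-1.3],[0,-3.3,0]],[1,[33.8,-0.4,-3.3],[0,-3.3,0]],[1,[33.5,-0.4,-5.2],[0,-3.3,0]],[1,[33.2,-0.4,-7.2],[0,-3.3,0]],[1,[32.7,-0.4,-9.1],[0,-3.3,0]],
```

```bash
python3 -m handwheel '[[1,[33.9,-0.4,-1.3],[0,-3.3,0]],[1,[33.8,-0.4,-3.3],[0,-3.3,0]],[1,[33.5,-0.4,-5.2],[0,-3.3,0]],[1,[33.2,-0.4,-7.2],[0,-3.3,0]],[1,[32.7,-0.4,-9.1],[0,-3.3,0]],[1,[0,20,0],[0,0,0]],[1,[0,20,0],[0,0,0]],[1,[0,0,0],[0,0,0]],[1,[0,0,0],[0,0,0]],[1,[0,0,0],[0,0,0]]]' 20; python3 look.py w5 5
```

```text
time_s: 11.07
ee_pos: [687.9, 3.8, 70.6]
ee_rot: [-90.0, -0.1, 15.8]
force: [-0.0, 0.2, 0.7]
gripper_width: 91.0
0.88 [531.  53.] [522.6 121.7] [520.  120.2] [88. 71.] -0.4
0.73 [395.  34.] [538.7  17.9] [536.2  16.1] [69. 58.] -88.7
0.69 [320. 206.] [684.2   2.2] [686.9   3.1] [103.  62.] 17.0
[688.2   3.9  71.3] [-90.   -0.2  15.8] 11.1667 [-0.   0.4  0. ]
```

View pics/w5.png

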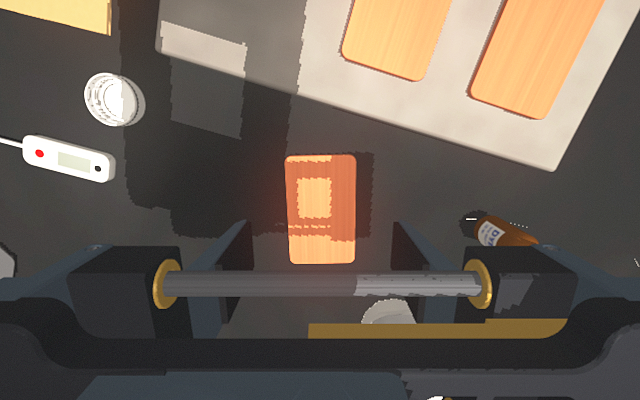

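Plate at columns 286–356, centred; the bottle is right at column ~500, clear of the fingers.

```bash
python3 -m handwheel '[[1,[-1,25,0],[0,-1,0]],[1,[0,25,0],[0,0,0]],[1,[0,14,0],[0,0,0]],[1,[0,5,0],[0,0,0]],[1,[0,0,0],[0,0,0]],[0,[0,0,0],[0,0,0]],[0,[0,0,0],[0,0,0]],[0,[0,0,0],[0,0,0]],[0,[0,0,0],[0,0,0]],[0,[0,0,0],[0,0,0]]]' 20; python3 -c "
from h import *
s=env.state();print(s['ee_pos'],s['ee_rot'])
plan([(519,-82.5,110,-0.8,6,0)],(687,3.5,72,17))"
```

```text
time_s: 12.0
ee_pos: [686.7, 3.5, 0.7]
ee_rot: [-90.0, -0.0, 16.8]
force: [0.6, -0.9, 0.6]
gripper_width: 60.8
[686.69082628   3.51768098   0.74696622] [-9.00118336e+01 -4.16328007e-02  1.68405119e+01]
[0,[-31,-6.3,-5.5],[0,3,0]],[0,[-30.6,-6.3,-7.1],[0,3,0]],[0,[-30.2,-6.3,-8.7],[0,3,0]],[0,[-29.7,-6.3,-10.2],[0,3,0]],[0,[-29.2,-6.3,-11.8],[0,3,0]],[0,[-28.5,-6.3,-13.3],[0,3,0]],
```

```bash
python3 -m handwheel '[[0,[0,-35,0],[0,0,0]],[0,[0,-35,0],[0,0,0]],[0,[-31,-6.3,-5.5],[0,3,0]],[0,[-30.6,-6.3,-7.1],[0,3,0]],[0,[-30.2,-6.3,-8.7],[0,3,0]],[0,[-29.7,-6.3,-10.2],[0,3,0]],[0,[-29.2,-6.3,-11.8],[0,3,0]],[0,[-28.5,-6.3,-13.3],[0,3,0]],[0,[0,20,0],[0,0,0]],[0,[0,20,0],[0,0,0]]]' 20;  python3 look.py w6 31
```

```text
time_s: 12.83
ee_pos: [517.8, -82.7, 69.6]
ee_rot: [-90.0, -0.2, -1.3]
force: [0.3, 0.2, -2.1]
gripper_width: 59.7
0.84 [443. 204.] [503.1  12.2] [509.5  12.2] [83. 62.] -0.5
0.77 [565. 203.] [505.6 104.8] [514.9 105. ] [95. 64.] -1.4
0.66 [321. 228.] [525.3 -82.8] [538.5 -83.2] [127.  76.] -1.2
[515.5 -81.6  66.1] [-89.9   0.3  -1.2] 12.9333 [-0.3  0.5 -0.6]
```

View pics/w6.png

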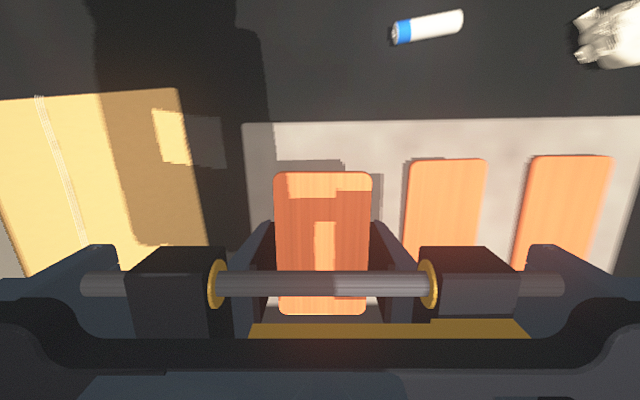

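All three line up with gaps between them; lowering the third.

```bash
python3 -m handwheel '[[0,[0,20,0],[0,0,0]],[0,[0,14,0],[0,0,0]],[0,[0,7,0],[0,0,0]],[0,[0,1,0],[0,0,0]],[0,[0,0,0],[0,0,0]],[0.85,[0,0,0],[0,0,0]],[0.85,[0,0,0],[0,0,0]],[0.85,[0,-10,0],[0,0,0]],[0.9,[0,-30,0],[0,0,0]],[0.9,[0,-20,0],[0,0,0]]]' 20; python3 look.py w7 30
```

```text
time_s: 13.77
ee_pos: [518.7, -81.8, 88.5]
ee_rot: [-90.0, -0.1, -1.2]
force: [-0.3, -0.4, -0.2]
gripper_width: 81.7
0.91 [544. 198.] [507.4 106.2] [511.8 106.2] [87. 64.] -1.1
0.82 [435. 201.] [507.  15.] [518.6  12.8] [100.  61.] -0.2
0.74 [319. 211.] [515.9 -81.4] [518.7 -81.5] [100.  60.] -1.2
[521.1 -82.2  90.6] [-90.1  -0.5  -1.2] 13.8667 [ 0.9 -0.3 -0.1]
```

View pics/w7.png

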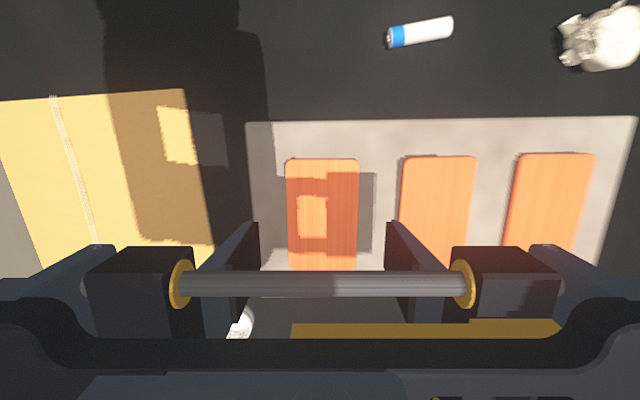

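```bash
python3 - <<'E'
from h import *
im=cv2.imread('pics/w7.png')
cv2.imwrite('pics/w7z.png',cv2.resize(im[140:275,250:610],None,fx=2.2,fy=2.2*1.3,interpolation=cv2.INTER_CUBIC))
s=env.grab_frame('scene'); 
cv2.imwrite('pics/s7z.png',cv2.resize(s[190:280,290:420],None,fx=6,fy=6,interpolation=cv2.INTER_CUBIC)[:,:,::-1])
E
```

```text
(no output)
```

View pics/w7z.png

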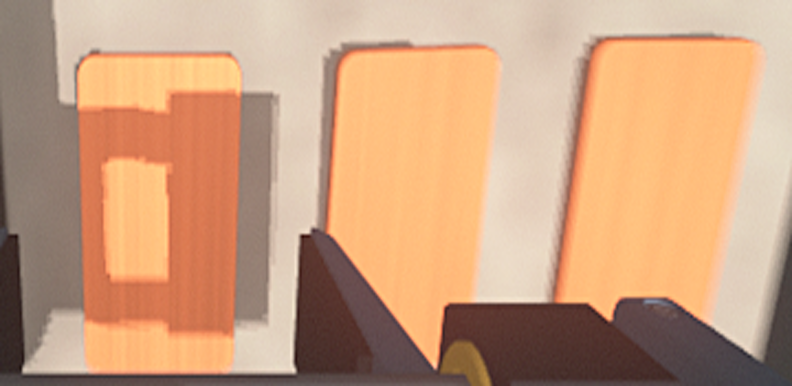

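View pics/s7z.png

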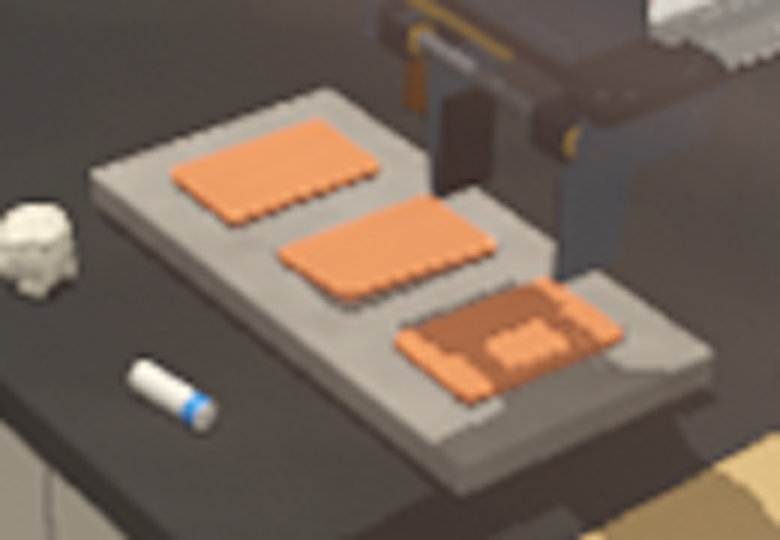

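The zoomed views suggest the middle plate's corner nearest the robot and pad (−x, −y; scene crop (340,300)) stands up over a dark gap. I'll press there first.

```bash
python3 -c "
from h import *
plan([(479,-8,60,-0.8,5,0)])"; python3 -m handwheel '[[0,[-8,-6,14.5],[0,0,0]],[0,[-8,-6,14.5],[0,0,0]],[0,[-8,-6,14.5],[0,0,0]],[0,[-8,-6,14.5],[0,0,0]],[0,[-8,-6,14.5],[0,0,0]],[0,[0,30,0],[0,0,0]],[0,[0,19,0],[0,0,0]],[0,[0,10,0],[0,0,0]],[0,[0,0,0],[0,0,0]],[0,[0,0,0],[0,0,0]]]' 20; python3 -c "
from h import *
s=env.state();print(s['ee_pos'],s['ee_rot'],s['force'])"
```

```text
[0,[-8.5,5.7,14.6],[0,-0.1,0.1]],[0,[-8.4,5.7,14.6],[0,-0.1,0.1]],[0,[-8.4,5.7,14.7],[0,-0.1,0.1]],[0,[-8.4,5.7,14.7],[0,-0.1,0.1]],[0,[-8.4,5.7,14.7],[0,-0.1,0.1]],
time_s: 14.75
ee_pos: [478.9, -8.4, 56.5]
ee_rot: [-90.0, 0.1, -1.2]
force: [-0.0, -0.7, 1.0]
gripper_width: 18.4
[478.86356378  -8.3601428   56.51463918] [-89.99216349   0.12856342  -1.15947008] [-0.02240596 -0.7370505   1.03049604]
```

```bash
python3 -m handwheel '[[0,[0,8,0],[0,0,0]],[0,[0,5,0],[0,0,0]],[0,[0,2,0],[0,0,0]],[0,[0,0,0],[0,0,0]],[0,[0,0,0],[0,0,0]],[0,[0,0,0],[0,0,0]],[0,[0,0,0],[0,0,0]],[0,[0,0,0],[0,0,0]],[0,[0,0,0],[0,0,0]],[0,[0,0,0],[0,0,0]]]' 20; cat > snap.py <<'E'
import sys
from h import *
n=sys.argv[1]; s=env.state()
w=env.grab_frame('wrist'); c=env.grab_frame('scene')
np.savez(f'/tmp/{n}.npz',w=w,c=c)
a=cv2.resize(w[100:275,200:560],None,fx=2,fy=2,interpolation=cv2.INTER_CUBIC)
b=cv2.resize(c[195:265,300:420],None,fx=6,fy=6,interpolation=cv2.INTER_CUBIC)
b=cv2.copyMakeBorder(b[:230],0,0,0,0,cv2.BORDER_CONSTANT) if 0 else b
cv2.imwrite(f'pics/{n}w.png',a[:,:,::-1]); cv2.imwrite(f'pics/{n}s.png',b[:,:,::-1])
print(np.round(s['ee_pos'],2),np.round(s['force'],2),s['gripper_width'],s['time_s'])
for _ in range(2): 
    f=env.state(); print(np.round(f['force'],2),np.round(f['ee_pos'],2))
E
python3 snap.py p0
```

```text
time_s: 15.58
ee_pos: [479.7, -8.4, 42.3]
ee_rot: [-90.0, -0.0, -1.2]
force: [-0.2, -0.2, -0.8]
gripper_width: 0.8
[479.69  -8.41  42.26] [-0.15 -0.19 -0.79] 0.7863900509665837 15.5833
[0.55 0.56 0.13] [479.62  -8.4   42.18]
[0.55 0.56 0.13] [479.62  -8.4   42.18]
```

View pics/p0w.png

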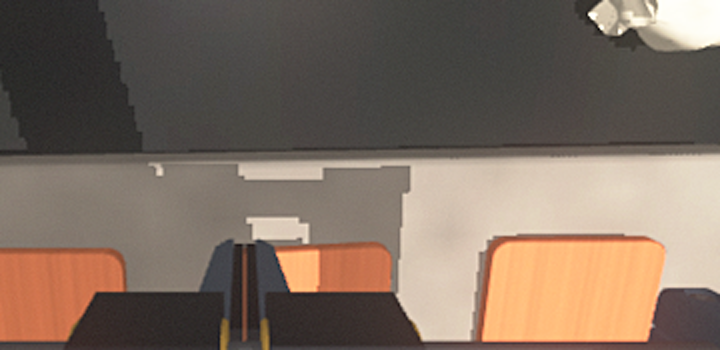

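View pics/p0s.png

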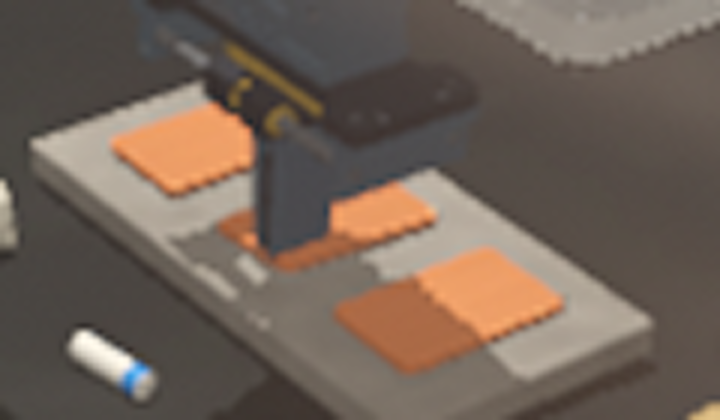

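Fingertip is over the near corner of the middle plate (scene crop (285,250)). Pressing gently in stages.

```bash
python3 -m handwheel '[[0,[0,3,0],[0,0,0]],[0,[0,1,0],[0,0,0]],[0,[0,1,0],[0,0,0]],[0,[0,1,0],[0,0,0]],[0,[0,1,0],[0,0,0]],[0,[0,1,0],[0,0,0]],[0,[0,1,0],[0,0,0]],[0,[0,0,0],[0,0,0]],[0,[0,0,0],[0,0,0]],[0,[0,0,0],[0,0,0]]]' 20; python3 snap.py p1
python3 -m handwheel '[[0,[0,0.5,0],[0,0,0]],[0,[0,0.5,0],[0,0,0]],[0,[0,0.5,0],[0,0,0]],[0,[0,0.5,0],[0,0,0]],[0,[0,0,0],[0,0,0]],[0,[0,0,0],[0,0,0]],[0,[0,0,0],[0,0,0]],[0,[0,0,0],[0,0,0]],[0,[0,0,0],[0,0,0]],[0,[0,0,0],[0,0,0]]]' 20; python3 snap.py p2
python3 - <<'E'
import numpy as np,cv2
o=[]
for n in ['p0','p1','p2']:
    d=np.load(f'/tmp/{n}.npz'); o.append(cv2.resize(d['c'][210:250,325:385],None,fx=8,fy=6)[:190])
cv2.imwrite('pics/pp.png',np.vstack(o)[:,:,::-1])
E
```

```text
time_s: 16.52
ee_pos: [479.6, -8.4, 33.1]
ee_rot: [-90.0, -0.0, -1.2]
force: [-0.2, -0.5, -0.6]
gripper_width: 0.4
[479.62  -8.39  33.14] [-0.22 -0.55 -0.59] 0.3987624632487008 16.5167
[0.26 0.35 0.32] [479.65  -8.41  33.19]
[0.26 0.35 0.32] [479.65  -8.41  33.19]
time_s: 17.45
ee_pos: [479.7, -8.4, 31.3]
ee_rot: [-90.0, -0.0, -1.2]
force: [-0.7, -0.1, 4.4]
gripper_width: 0.5
[479.71  -8.44  31.28] [-0.71 -0.1   4.44] 0.5013870688684189 17.45
[-0.76 -1.35  3.8 ] [479.71  -8.44  31.25]
[-0.76 -1.35  3.8 ] [479.71  -8.44  31.25]
```

View pics/pp.png

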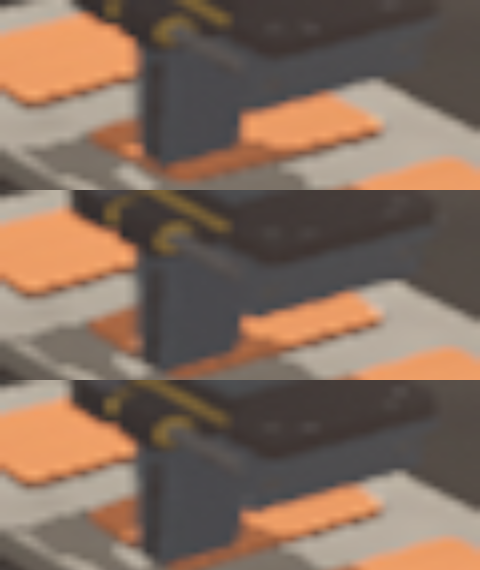

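View pics/p2w.png

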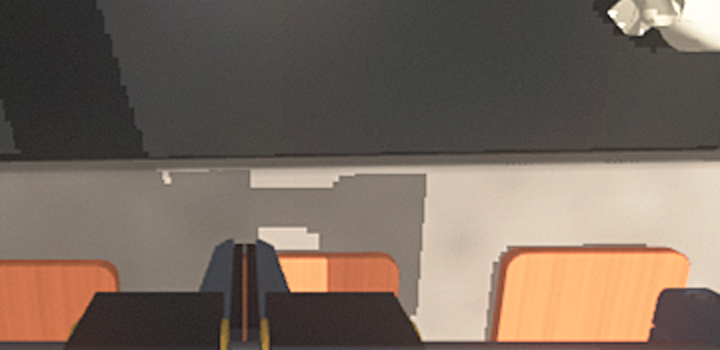

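At 4 N the tip stands at z≈31. The middle plate's near edge, slanted before (crop rows 247→242), is now level, so it tipped. I lift to see whether it rises again.

```bash
python3 -m handwheel '[[0,[0,-3,0],[0,0,0]],[0,[0,-4,0],[0,0,0]],[0,[0,-4,0],[0,0,0]],[0,[0,0,0],[0,0,0]],[0,[0,0,0],[0,0,0]],[0,[0,0,0],[0,0,0]],[0,[0,0,0],[0,0,0]],[0,[0,0,0],[0,0,0]],[0,[0,0,0],[0,0,0]],[0,[0,0,0],[0,0,0]]]' 20; python3 snap.py p3
python3 - <<'E'
import numpy as np,cv2
o=[]
for n in ['p0','p2','p3']:
    d=np.load(f'/tmp/{n}.npz'); o.append(cv2.resize(d['w'][205:265,320:540],None,fx=3.5,fy=3.3,interpolation=cv2.INTER_CUBIC))
cv2.imwrite('pics/pq.png',np.vstack(o)[:600,:,::-1])
a,b,c=[np.load(f'/tmp/{n}.npz')['c'].astype(int) for n in ['p0','p2','p3']]
for nm,sl in dict(mid=np.s_[215:245,366:376],left=np.s_[205:230,318:340],right=np.s_[235:260,356:394]).items():
    print(nm,abs(a-b)[sl].mean(),abs(c-b)[sl].mean(),abs(a-c)[sl].mean())
E
```

```text
time_s: 18.38
ee_pos: [479.6, -8.4, 42.1]
ee_rot: [-90.0, 0.0, -1.2]
force: [0.3, 0.7, 0.5]
gripper_width: -0.0
[479.58  -8.39  42.06] [0.31 0.68 0.53] -0.00783259674712192 18.3833
[-0.64  0.5   0.3 ] [479.6   -8.41  42.07]
[-0.64  0.5   0.3 ] [479.6   -8.41  42.07]
mid 11.578888888888889 11.605555555555556 0.5666666666666667
left 7.637575757575758 7.448484848484848 0.6363636363636364
right 0.9515789473684211 1.023157894736842 0.39859649122807017
```

View pics/pq.png

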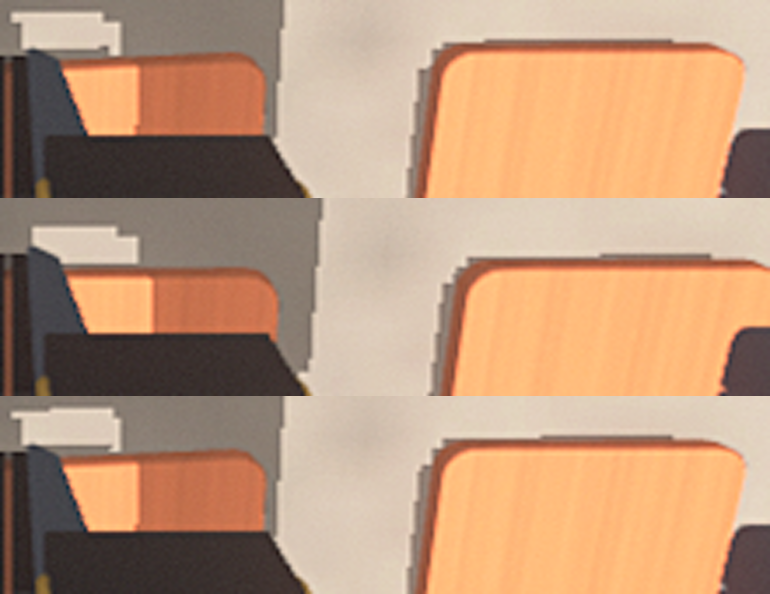

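Level while pressed, slanted again when released: the middle plate is the warped one. Fetching it.

```bash
python3 -m handwheel '[[0.5,[0,-30,0],[0,0,0]],[0.88,[19.5,0,10.8],[0,0,0]],[0.88,[19.5,0,10.8],[0,0,0]],[0.88,[0,0,0],[0,-0.3,0]],[0.88,[0,0,0],[0,0,0]],[0.88,[0,0,0],[0,0,0]],[0.88,[0,0,0],[0,0,0]],[0.88,[0,0,0],[0,0,0]],[0.88,[0,0,0],[0,0,0]],[0.88,[0,0,0],[0,0,0]]]' 20; python3 look.py w8 32
```

```text
time_s: 19.32
ee_pos: [518.7, 12.2, 72.1]
ee_rot: [-90.0, 0.0, -0.9]
force: [-0.2, 1.0, 0.4]
gripper_width: 64.3
0.89 [201. 203.] [502.3 -79.6] [510. -80.] [84. 62.] -0.8
0.84 [322. 216.] [511.6  12.7] [513.6  12.5] [93. 60.] -0.5
0.66 [440. 201.] [502.5 105.2] [510.8 105.4] [86. 61.] -0.8
[518.9  12.3  72.2] [-90.    0.   -0.9] 19.4167 [-0.1 -0.3  0.8]
```

View pics/w8.png

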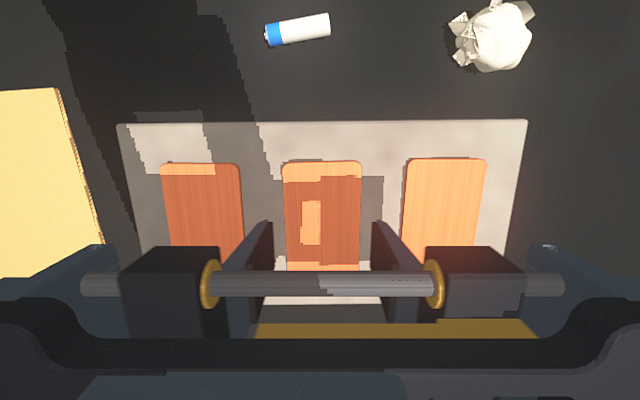

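The fingers straddle the middle plate (columns 283–361), still opening; I wait, descend between the neighbours and grip.

```bash
python3 -m handwheel '[[0.88,[0,0,0],[0,0,0]],[0.88,[0,0,0],[0,0,0]],[0.88,[0,0,0],[0,0,0]],[0.88,[0,20,0],[0,0,0]],[0.88,[0,15,0],[0,0,0]],[0.88,[0,9,0],[0,0,0]],[0.88,[0,1.5,0],[0,0,0]],[0.88,[0,0,0],[0,0,0]],[0,[0,0,0],[0,0,0]],[0,[0,0,0],[0,0,0]]]' 20;python3 -m handwheel '[[0,[0,0,0],[0,0,0]],[0,[0,0,0],[0,0,0]],[0,[0,0,0],[0,0,0]],[0,[0,0,0],[0,0,0]],[0,[0,0,0],[0,0,0]],[0,[0,-10,0],[0,0,0]],[0,[0,-25,0],[0,0,0]],[0,[0,-25,0],[0,0,0]],[0,[0,0,0],[0,0,0]],[0,[0,0,0],[0,0,0]]]' 20;  python3 look.py w9 86; python3 -c "
from h import *
plan([(511,-279,86,0,8,0)])"
```

```text
time_s: 20.25
ee_pos: [519.7, 12.4, 27.3]
ee_rot: [-90.0, -0.1, -0.9]
force: [0.2, 0.3, -0.1]
gripper_width: 69.6
time_s: 21.08
ee_pos: [519.8, 12.4, 88.0]
ee_rot: [-90.0, -0.2, -0.9]
force: [-0.6, -0.3, -1.8]
gripper_width: 59.3
0.97 [211. 200.] [489.8 -57.7] [495.6 -57.7] [70. 47.] -1.1
0.74 [435. 200.] [490.4  84. ] [496.4  83.8] [72. 47.] -0.4
[518.1  12.4  85.9] [-90.    0.1  -0.9] 21.1833 [-0.4  0.3 -1.8]
[0,[-0.3,0,-36.4],[0,-0.1,0]],[0,[-0.4,0,-36.4],[0,-0.1,0]],[0,[-0.5,0,-36.4],[0,-0.1,0]],[0,[-0.5,0,-36.4],[0,-0.1,0]],[0,[-0.6,0,-36.4],[0,-0.1,0]],[0,[-0.7,0,-36.4],[0,-0.1,0]],[0,[-0.7,0,-36.4],[0,-0.1,0]],[0,[-0.8,0,-36.4],[0,-0.1,0]],
```

View pics/w9.png

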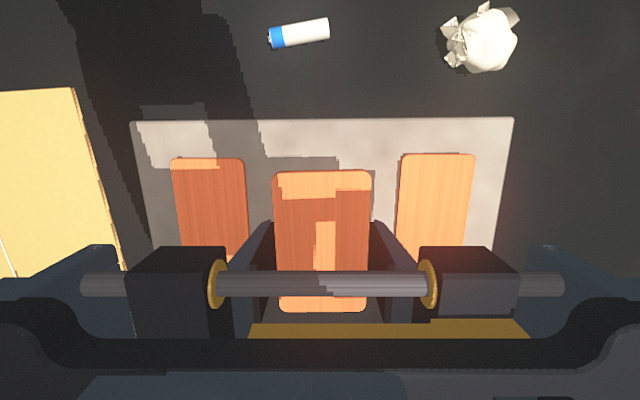

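The plate is held and the two flat ones stay put. Moving to the pad.

```bash
python3 -m handwheel '[[0,[0,-2,-25],[0,0,0]],[0,[-0.5,0,-36],[0,0,0]],[0,[-0.5,0,-36],[0,0,0]],[0,[-0.5,0,-36],[0,0,0]],[0,[-0.5,0,-36],[0,0,0]],[0,[-0.5,0,-36],[0,0,0]],[0,[-0.5,0,-36],[0,0,0]],[0,[-0.5,0,-36],[0,0,0]],[0,[0,10,0],[0,0,0]],[0,[0,10,0],[0,0,0]]]' 20;  python3 look.py w10 60; python3 - <<'E'
from h import *
s=env.grab_frame('scene'); cv2.imwrite('pics/s10.png',cv2.resize(s[130:330,280:520],None,fx=3,fy=3)[:,:,::-1])
E
```

```text
time_s: 22.02
ee_pos: [510.6, -265.9, 67.0]
ee_rot: [-89.9, 0.1, -1.1]
force: [-1.0, 0.5, -0.1]
gripper_width: 59.8
0.98 [555. 210.] [ 492.1 -108.9] [ 499.3 -108.4] [73. 55.] -1.0
0.8 [321. 225.] [ 503.3 -265.7] [ 514.3 -265.9] [108.  65.] -0.8
[ 508.9 -262.7   65.3] [-89.8   0.4  -0.9] 22.1167 [-1.3  0.7 -1. ]
```

View pics/w10.png

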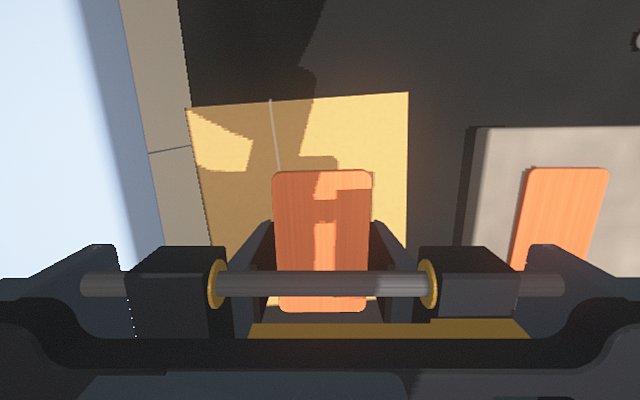

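View pics/s10.png

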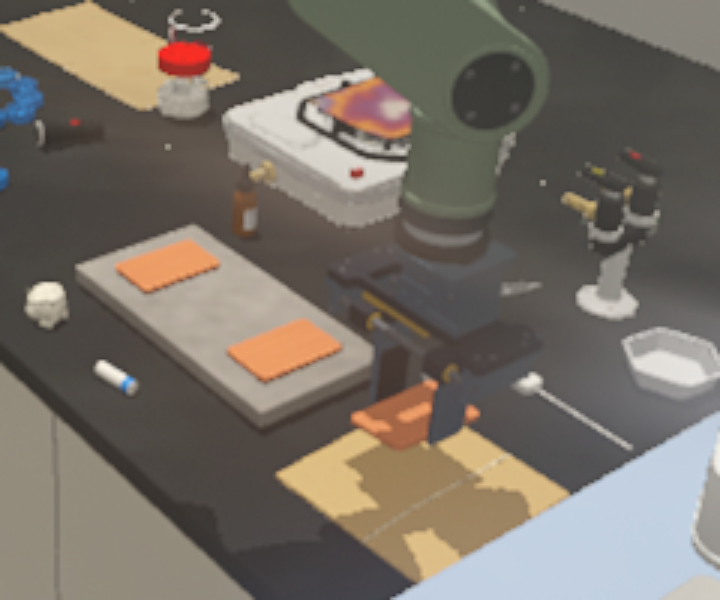

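The plate hangs over the pad (columns 273–372); the raised blue counter edge at column ~150 is clear. Lowering and releasing.

```bash
python3 -m handwheel '[[0,[0,25,0],[0,0,0]],[0,[0,20,0],[0,0,0]],[0,[0,10,0],[0,0,0]],[0,[0,4,0],[0,0,0]],[0,[0,1,0],[0,0,0]],[0,[0,0,0],[0,0,0]],[0,[0,0,0],[0,0,0]],[0,[0,0,0],[0,0,0]],[0,[0,0,0],[0,0,0]],[0,[0,0,0],[0,0,0]]]' 20; python3 -c "
from h import *
s=env.state();print(s['ee_pos'],s['force'])"
```

```text
time_s: 23.0
ee_pos: [511.7, -264.7, 9.2]
ee_rot: [-90.0, -0.1, -0.9]
force: [0.9, -0.3, -1.1]
gripper_width: 59.5
[ 511.65547827 -264.72396433    9.21921163] [ 0.94420647 -0.29783388 -1.0934558 ]
```

```bash
python3 -m handwheel '[[0,[0,1.5,0],[0,0,0]],[0,[0,1,0],[0,0,0]],[0,[0,0,0],[0,0,0]],[0.85,[0,0,0],[0,0,0]],[0.85,[0,0,0],[0,0,0]],[0.85,[0,0,0],[0,0,0]],[0.85,[0,-20,0],[0,0,0]],[0.9,[0,-40,0],[0,0,0]],[1,[0,-40,0],[0,0,0]],[1,[0,-40,0],[0,0,0]]]' 20
python3 -m handwheel '[[1,[-30,-10,0],[0,0,0]],[1,[-30,0,0],[0,0,0]],[1,[-30,0,0],[0,0,0]],[1,[-30,0,0],[0,0,0]],[1,[0,0,0],[0,0,0]],[1,[0,0,0],[0,0,0]],[1,[0,0,0],[0,0,0]],[1,[0,0,0],[0,0,0]],[1,[0,0,0],[0,0,0]],[1,[0,0,0],[0,0,0]]]' 20
python3 - <<'E'
from h import *
for n in ['top','scene']:
    im=env.grab_frame(n); c=im[120:280,250:490] if n=='top' else im[130:330,280:520]
    cv2.imwrite(f'pics/{n}11.png',cv2.resize(c,None,fx=3,fy=3,interpolation=cv2.INTER_CUBIC)[:,:,::-1])
    for k,z in [('plate_a',15),('surface_plate',25),('cardboard_pad',4)]:
        for r in env.masks_of(n,k):
            m=rect(n,r['region'],z)
            if r['p']>.2: print(n,k,round(r['p'],2),*m)
s=env.state();print(s['ee_pos'],s['force'],s['time_s'])
E
```

```text
time_s: 23.83
ee_pos: [510.9, -264.3, 147.2]
ee_rot: [-90.0, 0.1, -0.9]
force: [1.4, 0.1, -0.6]
gripper_width: 90.8
time_s: 24.67
ee_pos: [392.2, -262.8, 155.9]
ee_rot: [-90.0, 0.0, -0.8]
force: [0.0, -1.2, 0.3]
gripper_width: 91.3
top plate_a 0.93 [425.7 744.5] [425.2 744.2] [104.  64.] -21.7
top plate_a 0.83 [522.6 -84.9] [522.6 -85.5] [95. 53.] 0.0
top plate_a 0.74 [446.7 589.1] [446.8 589.4] [101.  61.] 34.6
top plate_a 0.59 [523.  109.3] [523.1 108.7] [95. 57.] 0.5
top surface_plate 0.92 [521.9  15.3] [522.3  13.2] [312. 163.] 89.2
top surface_plate 0.29 [486.1 413.7] [485.6 413.1] [33. 32.] 1.7
top cardboard_pad 0.92 [ 518.4 -279.5] [ 513.8 -278.6] [187. 177.] 3.5
scene plate_a 0.79 [534.2 125.8] [535.1 126.2] [109.  70.] -1.4
scene plate_a 0.72 [ 506.1 -267.4] [ 505.4 -267.7] [103.  63.] -1.2
scene plate_a 0.65 [436.7 575.4] [435.9 574.9] [105.  66.] 31.3
scene plate_a 0.56 [527.9 -71.1] [533.4 -66.7] [106.  68.] -2.7
scene surface_plate 0.86 [492.2  -5.3] [511.8   7. ] [327. 177.] -89.6
scene cardboard_pad 0.6 [ 502.7 -285.3] [ 506.8 -275.2] [194. 180.] 1.0
scene cardboard_pad 0.27 [379.1   1.5] [379.9   2.5] [54. 21.] -84.9
[ 391.42744975 -262.7183312   156.1110614 ] [-0.73436202  0.30847568 -0.35960725] 25.0667
```

View pics/top11.png

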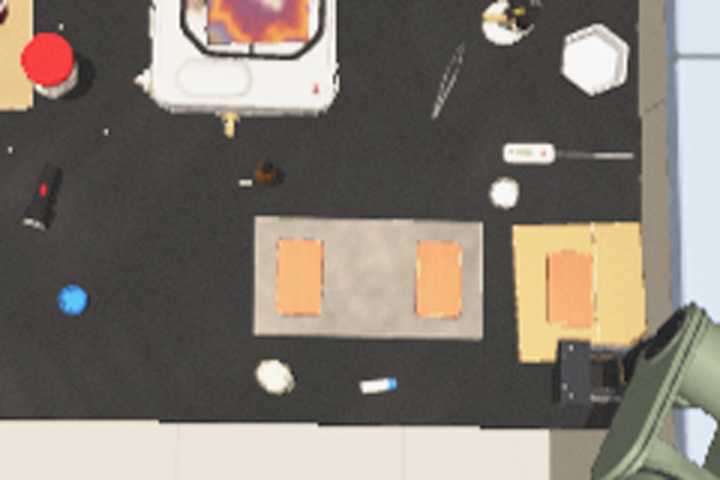

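View pics/scene11.png

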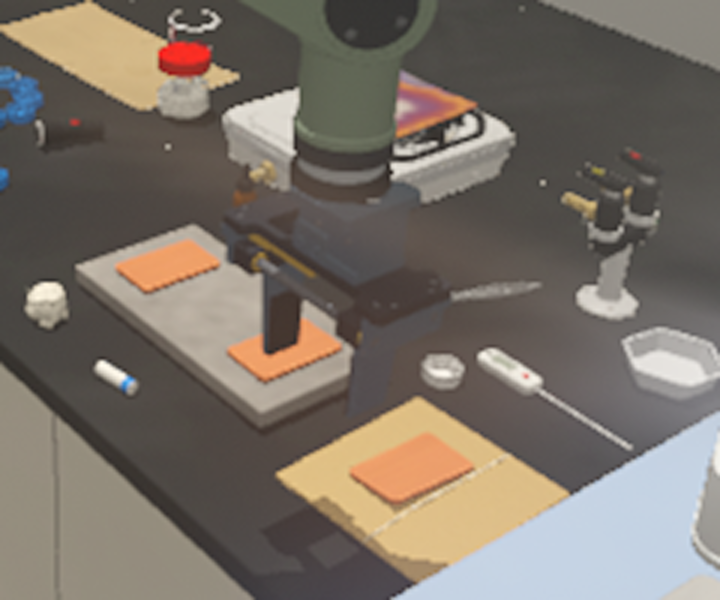

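The top view shows the two flat plates on the surface plate (crop (300,277) and (438,279)). The warped one is on the pad at (570,288), and the bystanders have not moved. Handing in.

```bash
python3 -c "
from workcell import env
print(env.job_done())"
```

```text
the job is handed in; nothing more can be done
None
```

I laid all three copper plates side by side on the surface plate, found the warped one, moved it to the cardboard pad and handed the job in at about 25 s. The hand-in reports no verdict.

- **Finding the warped plate:** I pressed the near corner of the middle plate with the shut fingertips, at about 4 N. Its near edge was slanted before the press, level during it and slanted again afterwards, so it rocks.
- **Not pressed:** I did not press the other two plates. I took them as flat because they looked level in the pictures and only one plate is warped.
- **Final positions:** The warped plate lies about 12 mm from the pad's centre (tolerance 55 mm). The two flat plates lie about 95 mm either side of the surface plate's centre, inside the required margin.
- **Gripper and other things:** The gripper was clear and touching nothing, and none of the other things on the bench showed visible movement.
- **Disagreement between cameras:** The last scene-camera estimates put the two flat plates 5–18 mm away from the top-camera ones. I had computed both at a compromise height of 15 mm, which shifts that oblique view more, so I trusted the top and wrist cameras.
- **Missed detection:** The network did not report the plate on the pad in the last top view, though it shows clearly in the picture and the scene camera found it.

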